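# Pack the pressing weights into the vented kimchi container

### The job

Put the pressing weights away in the front kimchi container: first flip its vent handle over to open, then press the orange thumb latch so that the lid pops fully open, and stand every terracotta weight upright on the container's floor, side by side. Then push the lid down until it snaps shut under the latch, and only after that flip the vent handle back to closed. Leave everything else on the ledge where it stands.

Things in the scene. Friction and masses are not known exactly. Their poses are not given: they have to be found in the camera images.
- container: translucent blue plastic kimchi container, fixed: an open box 170 (x) x 240 (y) x 90 mm tall, walls and floor 5 mm, inside 160 x 230 mm (four weights fit as two rows of two). Origin: centre of its underside; z up, -x its front, facing the robot at a slight yaw, +y its left. Thumb latch in front; on the left side a white vent block (90 x 45 mm, top 65 mm above the ledge) with the vent handle
- lid (a joint): angle of the translucent blue lid (8 mm thick), hinged on the container's rear (+x) rim, rad: 0 shut, about 0.01 held by the latch, 1.6 fully open, standing upright, outer face to the rear. A spring (0.28 N m shut, 0.08 open) raises it in about 2 s and holds it up. To shut, push its outer face forward and down, then press near the front edge (5 to 10 N) until its white lip snaps under the hook
- lid_hinge (a point): middle of the lid's hinge line, at its underside, over the container's rear rim, 90 mm above the ledge; the hinge line runs along the container's y
- lid_front (a point): middle of the lid's front edge, on its outer (upper) face, 170 mm from the hinge line; moves with the lid
- latch (a joint): angle of the thumb latch, a sprung rocker, rad: 0 at rest, grows to 0.28 as the pad is pressed. Its white hook (30 mm wide, top 118 mm above the ledge, standing just before the lid's front edge) lets the lid go from about 0.15 on, and springs back when the pad is released
- latch_pad (a point): the point to press: on top of the orange thumb pad (55 mm along x, 50 mm along y) in front of the container, 63 mm above the ledge, 42 mm in front of the rocker's pivot. Pressing straight down 8 to 10 mm here (about 3 N) releases the lid
- vent (a joint): angle of the vent handle, rad: 0 closed (leaning to the container's front, towards the red mark), 1.2 open (leaning to the rear, green mark). It swings about the container's y axis, is weighted, and falls to whichever end it is past the middle (0.6) of; a push under 2 N moves it
- vent_tip (a point): centre of the red ball (28 mm across) at the end of the vent handle, a 10 mm thick steel rod, 75 mm from its pivot; 130 mm above the ledge at either end of its swing
- vent_pivot (a point): pivot of the vent handle, on the vent block, 68 mm above the ledge
- weight0: terracotta pressing weight, 0.25 kg (0.2 to 0.3): a disc 54 mm across and 22 mm thick with an upright round knob on top, 24 mm across, from 22 to 60 mm above its underside. Origin: centre of its underside, z up the knob. May be absent
- weight1: terracotta pressing weight, 0.25 kg (0.2 to 0.3): a disc 54 mm across and 22 mm thick with an upright round knob on top, 24 mm across, from 22 to 60 mm above its underside. Origin: centre of its underside, z up the knob. May be absent
- weight2: terracotta pressing weight, 0.25 kg (0.2 to 0.3): a disc 54 mm across and 22 mm thick with an upright round knob on top, 24 mm across, from 22 to 60 mm above its underside. Origin: centre of its underside, z up the knob. May be absent
- weight3: terracotta pressing weight, 0.25 kg (0.2 to 0.3): a disc 54 mm across and 22 mm thick with an upright round knob on top, 24 mm across, from 22 to 60 mm above its underside. Origin: centre of its underside, z up the knob. May be absent
- weight4: terracotta pressing weight, 0.25 kg (0.2 to 0.3): a disc 54 mm across and 22 mm thick with an upright round knob on top, 24 mm across, from 22 to 60 mm above its underside. Origin: centre of its underside, z up the knob. May be absent
- dish: small white ceramic dish, 70 mm across, 20 mm tall, among the weights; origin: centre of its underside; not part of the job
- measuring_cup: steel measuring cup with a handle, 64 mm across, 70 mm tall; origin: centre of its underside; not part of the job
- chopsticks: wooden chopstick pair in a paper band, 230 mm long, 8 mm thick, origin under its middle, lying along its x axis; not part of the job
- spoon: metal spoon, 200 mm long; origin: centre of its underside; not part of the job
- chili_jar: amber jar with a red cap, 72 mm across, 90 mm tall; origin: centre of its underside; not part of the job
- bowl: blue ceramic bowl, 110 mm across, 50 mm tall; origin: centre of its underside; not part of the job
- bottle: green glass bottle, 60 mm across, 170 mm tall; origin: centre of its underside; not part of the job

How it is judged:
By the outcome, as a careful person would: the job done as asked, in the order asked, and still so for the second after the job is handed in, with the robot touching nothing.
Of weight0, weight1, weight2, weight3, weight4 only 3 to 4 are there at a start; the rules pass over those that are not, and their reading is None.
At some moment in a run one of weight0, weight1, weight2, weight3, weight4 may be knocked a few centimetres aside while the robot is not near it.
It also fails if it takes over 200 s, if anything falls off the work surface, if the arm or the gripper's body presses on something with over 40 N, if the wrist force passes 120 N, or if a joint passes its speed limit or range.

### The arm

A 6-joint arm with a two-finger parallel gripper is mounted at the origin on the work surface. World frame = base frame: x ahead of the robot, y to its left, z up, the work surface at z = 0. Lengths are in m, angles in degrees, forces in N, time in s.
With the tool pointing down it reaches from about 0.35 to 0.875 m from the base axis. Payload 4.2 kg.
Tool frame: the origin (TCP) lies between the finger pads; the fingertips stand 11 mm ahead of it and the grasp point (between the pads) lies 8 mm behind it; z points along the fingers, y is the direction in which the jaws open and shut (so a half turn about z gives the same grasp; the last joint's range is limited). The gripper opens to 87 mm and grips with 3 to 60 N. Pads are 19 mm wide; open, the fingers measure 117 mm over their backs; the gripper's body (75 mm by 190 mm) begins 51 mm behind the grasp point.
Start: joints at [-54.569, 22.042, 0.453, 0, -68.411, -14.817], TCP at [0.22, -0.585, 0.234] pointing down, gripper open.
Joint ranges: [-179.83, 179.83], [-69.29, 118.12], [-61.27, 80.66], [-181.25, 117.63], [-171.15, -9.14], [-177.46, 177.46]. Speed limits (degrees/s): [159.86, 159.86, 180, 180, 180, 180].

### API

Orientations are given as a 3x3 rotation matrix whose columns are the frame's x, y, z axes.
In Python, from station import sense, capture, get_calibration, finish_job, search_frame, cut_out gives the robot as it stands.
- The arm moves only by the tool arm_command, never from a script. Its argument "rows" is a list of rows, each an object with "fingers": the opening in per cent of the stroke, from 0 (shut) to 100 (fully open); "travel": the shift along the tool's x, y, z in cm, a list of three; "roll": the turn about the tool's z in degrees. A call has 1 to 10 rows; each row is the pose to reach, as a shift and turn from the pose commanded when the call began, along the tool's axes at that moment; what a row does not reach only later rows make up. A row lasts 1/10 s, in which the tool goes at most 50 mm and 8.59 degrees, less where a joint would pass 70% of its speed; a pose out of reach is approached as far as the arm can. A call with a gripper value outside its range is refused whole. The fingers move at their own pace and stop on an object; the grip force is fixed at half the most. Time passes only in rows, so rows that repeat a pose let the fingers close. It gives the time, the measured TCP pose, the force and the opening at its end, in the units of the state.
- sense(): the state, without advancing time (a new reading comes with each control period).
- capture(name): name is "side" or "top" or "wrist"; returns (picture, depth): 420x560x3 uint8, red, green, blue; 420x560 float32, m along the optical axis (not along the pixel's ray), 0 where there is no reading.
- get_calibration(name): a dict with "fov_y" (degrees; the focal length in pixels is half the picture's height over the tangent of half this angle, whatever the lens; pixels are square), "cx", "cy" (the principal point, pixels), "distortion" ([k1, k2, p1, p2, k3] as OpenCV has them; the pictures are not rectified), "origin" and "attitude" of the camera in the world; the wrist camera has in their place "mount" (4x4, takes a point from camera to tool coordinates, whose origin is the TCP and whose axes are the flange's). Camera axes: x right, y down, z forward; pixel columns grow to the right and rows downward; lengths in m; the calibration is good to about 2 mm. A picture is of the moment at which its call begins: read the wrist's pose just before it. get_calibration takes no time and is no camera call.
- finish_job(): hands the job in, once; it reports no verdict.
Trained networks look in the newest picture that a camera, given by its name, has taken for a name from the list of things; names that differ only in an ending like _2 or _b are one class to them, and where a whole thing is asked for, a point or a joint stands for the part that bears it (a point fixed in the world has none). Each returns a list of dicts, best first, with "p" (0 to 1); they miss things now and then, are a little off and sometimes report something else, mostly with a low value. They report only what shows in the picture. A call takes as long as a camera call.
- search_frame(camera, label): "position" ([x, y, z] in m, in world coordinates, good to about 4 mm: the middle of the surface that is visible of it).
- cut_out(camera, label): "mask" (420x560 bool, what is visible of it).
The state is a dict: "time_s": time; "joints": joint angles; "joint_velocities": joint speeds; "effort": joint torques, N m; "tcp_pos": TCP position; "ee_rot": TCP orientation; "wrist_force": force on the tool from outside, world axes, zero at the start; "moment": the same for the moment, N m; "gripper_width": opening from 0.0 (shut) to 1.0 (fully open).
Only numpy, scipy, OpenCV 4.12 (cv2) and the standard library are available. Lean on these libraries where they do the work, as an engineer would, in place of code of your own. Each camera call takes 0.05 s, during which the arm holds its last target. There are 200 camera calls.

## Working session

There is one attempt and no reset: what is moved stays moved. The work goes in short steps, Python scripts to look and compute and a tool call to move; the robot and the scene stay as the last step left them, time stands still between calls to the robot, and variables do not carry over. Pictures are saved under pics/ and viewed, about 12 in all and at most 16, crops included, and the job is handed in when it is done.

Besides the shell and the picture viewer there is one more tool, called after ">>>" by a JSON object that holds its "api" and its "payload", one argument or row to a line. arm_command: Moves the arm, as the interface text tells. Its arguments: {"type":"object","properties":{"rows":{"type":"array","items":{"type":"object","properties":{"fingers":{"type":"number"},"travel":{"type":"array","items":{"type":"number"}},"roll":{"type":"number"}}}}},"required":["rows"]}

```bash
mkdir -p pics; ls
cat > h.py <<'E'
import numpy as np,cv2
from station import *
def save(n,f):
    im,d=capture(n); cv2.imwrite('pics/'+f,im[:,:,::-1]); return im,d
E
python3 - <<'E'
from h import *
s=sense();print(s)
for c in('side','top'):
    k=get_calibration(c);print(c,k)
    save(c,c+'0.png')
save('wrist','w0.png')
names=['container','lid','lid_hinge','lid_front','latch','latch_pad','vent','vent_tip','vent_pivot','weight0','dish','measuring_cup','chopsticks','spoon','chili_jar','bowl','bottle']
for n in names:
  for c in ('top','side'):
    print(n,c,[(np.round(r['position'],3).tolist(),round(r['p'],2)) for r in search_frame(c,n)][:6])
print(sense()['time_s'])
E
```

```text
pics
{'time_s': 0.0, 'joints': array([-5.45699925e+01,  2.20918538e+01,  3.78255184e-01, -3.09719473e-02,
       -6.84102082e+01, -1.48159149e+01]), 'joint_velocities': array([-0.09971103,  0.01530725,  0.05640129,  0.02310594, -0.0793567 ,
        0.05492411]), 'effort': array([-2.00162194e-04, -3.90668106e+01,  1.87407178e+01,  4.22007948e+00,
        1.09123657e-02, -1.93493192e-04]), 'tcp_pos': array([ 0.21985595, -0.5844243 ,  0.23243252]), 'ee_rot': array([[-9.36043141e-01, -3.51884254e-01, -8.43062380e-04],
       [-3.51885258e-01,  9.36040894e-01,  2.05204240e-03],
       [ 6.70594550e-05,  2.21746143e-03, -9.99997539e-01]]), 'wrist_force': array([ 0.32665923, -0.88093927,  0.12487583]), 'moment': array([0.00546793, 0.00624031, 0.03737142]), 'gripper_width': 1.0002190066453458}
side {'fov_y': 44.55530397105066, 'cx': 282.5357121985605, 'cy': 204.09281442681728, 'distortion': array([-0.16500026,  0.        ,  0.        ,  0.        ,  0.        ]), 'origin': array([ 0.22060463, -0.99826654,  1.13471787]), 'attitude': array([[ 0.95899988, -0.19014395,  0.21015353],
       [-0.2
[... 1890 characters left out ...]
uring_cup top [([0.364, -0.05, 0.005], 0.8), ([0.573, 0.058, 0.102], 0.2)]
measuring_cup side []
chopsticks top [([0.753, -0.122, 0.007], 0.71)]
chopsticks side [([0.749, -0.137, 0.009], 0.89), ([0.44, 0.399, 0.064], 0.38)]
spoon top [([0.705, -0.317, 0.014], 0.81)]
spoon side [([0.706, -0.363, 0.018], 0.69)]
chili_jar top [([0.441, 0.41, 0.09], 0.82)]
chili_jar side [([0.441, 0.398, 0.061], 0.97), ([0.592, 0.043, 0.096], 0.65)]
bowl top [([0.602, 0.485, 0.021], 0.6), ([0.707, -0.318, 0.014], 0.44), ([0.586, 0.056, 0.102], 0.34)]
bowl side []
bottle top [([0.351, 0.488, 0.112], 0.84), ([0.583, 0.056, 0.098], 0.49), ([0.441, 0.41, 0.088], 0.35)]
bottle side [([0.361, 0.485, 0.09], 0.85)]
1.85
```

View pics/top0.png

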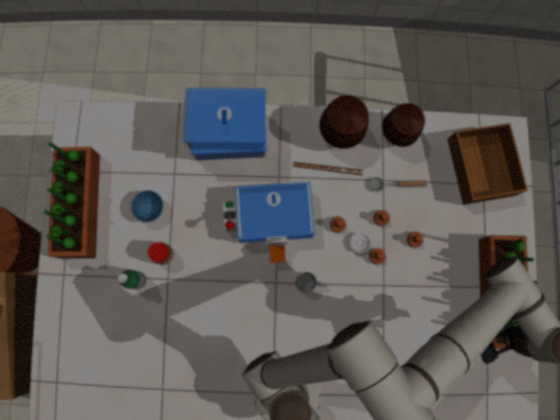

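View pics/side0.png

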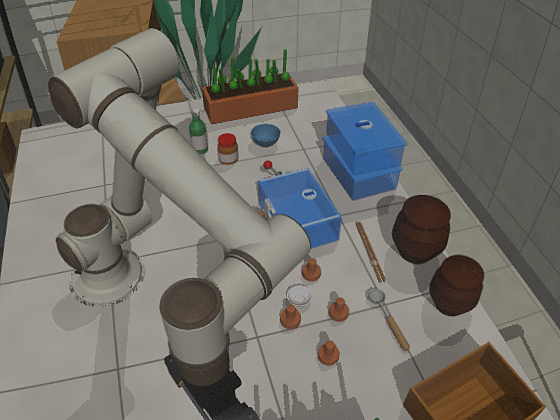

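The top view shows four weights right of the front container at about (338,224), (382,217), (415,240) and (377,256). The vent ball is at (230,225), leaning forward, and the orange pad is at (277,254). The side view agrees. Next I'll measure geometry from depth.

```bash
cat >> h.py <<'E'
def cloud(n,d,s=None):
    k=get_calibration(n);h,w=d.shape
    f=h/2/np.tan(np.radians(k['fov_y'])/2)
    K=np.array([[f,0,k['cx']],[0,f,k['cy']],[0,0,1]])
    v,u=np.mgrid[:h,:w]
    p=cv2.undistortPoints(np.stack([u,v],-1).reshape(-1,1,2).astype(np.float64),K,k['distortion']).reshape(h,w,2)
    P=np.concatenate([p*d[...,None],d[...,None]],-1)
    if n=='wrist':
        M=np.array(k['mount']);P=P@M[:3,:3].T+M[:3,3];W=P@s['ee_rot'].T+s['tcp_pos']
    else: W=P@k['attitude'].T+k['origin']
    W[d<=0]=np.nan
    return W
def sel(W,lo,hi):
    with np.errstate(invalid='ignore'): return ((W>lo)&(W<hi)).all(-1)
def knobs(W,near,r=.05):
    out=[]
    for a in near:
        m=sel(W,[a[0]-r,a[1]-r,.053],[a[0]+r,a[1]+r,.072])
        out.append((np.round((np.nanmax(W[m],0)+np.nanmin(W[m],0))/2,4).tolist(),int(m.sum())) if m.any() else None)
    return out
E
python3 - <<'E'
from h import *
for c in('top','side'):
    im,d=capture(c);W=cloud(c,d)
    print(c,'knobs',knobs(W,[(.516,-.41),(.582,-.30),(.458,-.285),(.557,-.155)]))
    m=sel(W,[.45,-.12,.09],[.72,.178,.106]); 
    print(cv2.minAreaRect((W[m][:,:2]*1000).astype(np.float32)),np.nanmedian(W[m][:,2]))
    hsv=cv2.cvtColor(im,cv2.COLOR_RGB2HSV)
    red=((hsv[...,0]<8)|(hsv[...,0]>172))&(hsv[...,1]>140)
    m=red&sel(W,[.46,.14,.1],[.65,.25,.16]);print('ball',np.median(W[m],0),W[m].max(0),W[m].min(0),m.sum())
    org=(hsv[...,0]>8)&(hsv[...,0]<22)&(hsv[...,1]>140)
    m=org&sel(W,[.40,-.03,.04],[.52,.12,.09]);print('pad',m.sum(),np.median(W[m],0),W[m].max(0),W[m].min(0))
    m=sel(W,[.43,.0,.108],[.56,.1,.13]);print('hook',m.sum(),W[m].mean(0) if m.any() else 0)
    m=sel(W,[.7,.05,.02],[.95,.45,.4]);print('back',m.sum(),np.percentile(W[m],[1,50,99],axis=0).round(3))
print(np.round(get_calibration('wrist')['mount'],3),sense()['time_s'])
E
```

```text
top knobs [([0.5184, -0.4112, 0.0619], 38), ([0.5871, -0.2992, 0.0611], 41), ([0.4588, -0.284, 0.0602], 36), ([0.5607, -0.1513, 0.0602], 42)]
((579.27392578125, 56.430152893066406), (187.8802032470703, 240.60662841796875), 5.527888298034668) 0.09956124318237747
ball [0.52948101 0.19396822 0.13981295] [0.5423866  0.20398778 0.14933835] [0.51858142 0.18216605 0.12435744] 51
pad 238 [0.45503692 0.04565908 0.06296508] [0.48194363 0.07129582 0.07289246] [0.42983274 0.0226253  0.05414643]
hook 45 [0.49556287 0.04914321 0.11324928]
back 5662 [[0.768 0.095 0.03 ]
 [0.833 0.218 0.201]
 [0.946 0.339 0.211]]
side knobs [([0.5177, -0.4156, 0.0592], 68), ([0.5881, -0.3042, 0.0593], 59), ([0.4594, -0.2888, 0.0597], 67), ([0.5615, -0.1579, 0.0597], 52)]
((579.219970703125, 53.68157196044922), (189.16600036621094, 245.0224609375), 5.473439693450928) 0.0984173248166299
ball [0.52957602 0.18606217 0.13650716] [0.54198367 0.19667691 0.14316176] [0.51921406 0.17563341 0.12416749] 51
pad 5 [0.4757762  0.06205431 0.06417597] [0.48035879 0.06279831 0.06522732] [0.46958153 0.05120007 0.05804131]
hook 25 [0.48984201 0.04364332 0.11342669]
back 5781 [[0.768 0.088 0.024]
 [0.831 0.145 0.174]
 [0.946 0.331 0.209]]
[[-0.001 -0.959 -0.282  0.076]
 [ 1.    -0.001 -0.    -0.001]
 [ 0.    -0.282  0.959 -0.152]
 [ 0.     0.     0.     1.   ]] 1.95
```

```bash
cat >> h.py <<'E'
C=np.array([.588,.056]);YAW=np.radians(5.5)
R2=np.array([[np.cos(YAW),-np.sin(YAW)],[np.sin(YAW),np.cos(YAW)]])
def loc(x,y): return C+R2@[x,y]
def toloc(p): return R2.T@(np.asarray(p)[:2]-C)
def plan(*targets,yaw=185.5):
    """print travel (cm, tool axes now) and roll for world targets (x,y,z)"""
    s=sense();R=s['ee_rot'];a=np.degrees(np.arctan2(R[1,0],R[0,0]))
    roll=-((yaw-a+180)%360-180)
    print('t',round(s['time_s'],2),'tcp',s['tcp_pos'].round(4),'loc',toloc(s['tcp_pos']).round(4),'roll',round(roll,1),'w',round(s['gripper_width'],3),'F',s['wrist_force'].round(1))
    for t in targets: print(np.round(t,3),'->',(R.T@(np.array(t)-s['tcp_pos'])*100).round(2))
E
python3 -c "
from h import *
plan((*loc(-.095,.139),.2),(*loc(-.095,.139),.126))"
```

```text
t 1.95 tcp [ 0.2201 -0.5849  0.2335] loc [-0.4277 -0.6027] roll 15.1 w 1.001 F [ 0.1 -0.1 -0.6]
[0.48  0.185 0.2  ] -> [-51.46  62.93   3.35]
[0.48  0.185 0.126] -> [-51.46  62.93  10.75]
```

>>> {"api": "arm_command", "payload": {
  "rows": [
    {"travel":[-51.5,62.9,3.3],"roll":15.1,"fingers":0},
    {"travel":[-51.5,62.9,3.3],"roll":15.1,"fingers":0},
    {"travel":[-51.5,62.9,3.3],"roll":15.1,"fingers":0},
    {"travel":[-51.5,62.9,3.3],"roll":15.1,"fingers":0},
    {"travel":[-51.5,62.9,3.3],"roll":15.1,"fingers":0},
    {"travel":[-51.5,62.9,3.3],"roll":15.1,"fingers":0},
    {"travel":[-51.5,62.9,3.3],"roll":15.1,"fingers":0},
    {"travel":[-51.5,62.9,3.3],"roll":15.1,"fingers":0},
    {"travel":[-51.5,62.9,3.3],"roll":15.1,"fingers":0},
    {"travel":[-51.5,62.9,3.3],"roll":15.1,"fingers":0}
  ]
}}

```text
time_s: 2.95
tcp_pos: [0.3804, -0.11, 0.2138]
ee_rot: [[-0.995, -0.096, 0.002], [-0.096, 0.995, 0.0], [-0.002, -0.0, -1.0]]
wrist_force: [1.2, -0.5, -0.0]
gripper_width: 0.173
```

```bash
python3 -c "
from h import *
plan((*loc(-.095,.139),.2),(*loc(-.095,.139),.126))"
```

```text
t 2.95 tcp [ 0.3804 -0.11    0.2138] loc [-0.2225 -0.1453] roll 0.0 w 0.173 F [ 1.2 -0.5 -0. ]
[0.48  0.185 0.2  ] -> [-12.76  28.43   1.4 ]
[0.48  0.185 0.126] -> [-12.75  28.43   8.8 ]
```

>>> {"api": "arm_command", "payload": {
  "rows": [
    {"travel":[-12.8,28.4,1.4],"roll":0,"fingers":0},
    {"travel":[-12.8,28.4,1.4],"roll":0,"fingers":0},
    {"travel":[-12.8,28.4,1.4],"roll":0,"fingers":0},
    {"travel":[-12.8,28.4,1.4],"roll":0,"fingers":0},
    {"travel":[-12.8,28.4,1.4],"roll":0,"fingers":0},
    {"travel":[-12.8,28.4,1.4],"roll":0,"fingers":0},
    {"travel":[-12.8,28.4,1.4],"roll":0,"fingers":0},
    {"travel":[-12.8,28.4,1.4],"roll":0,"fingers":0},
    {"travel":[-12.8,28.4,1.4],"roll":0,"fingers":0}
  ]
}}

```text
time_s: 3.85
tcp_pos: [0.4797, 0.1823, 0.1991]
ee_rot: [[-0.995, -0.096, -0.001], [-0.096, 0.995, -0.001], [0.001, -0.001, -1.0]]
wrist_force: [-1.0, -0.8, -0.2]
gripper_width: 0.006
```

```bash
python3 -c "
from h import *
plan((*loc(-.095,.139),.126),(*loc(0.002,.139),.126))"
```

```text
t 3.85 tcp [0.4797 0.1823 0.1991] loc [-0.0957  0.1361] roll 0.0 w 0.006 F [-1.  -0.8 -0.2]
[0.48  0.185 0.126] -> [-0.08  0.29  7.31]
[0.577 0.195 0.126] -> [-9.78  0.29  7.3 ]
```

>>> {"api": "arm_command", "payload": {
  "rows": [
    {"travel":[0,0.3,4],"roll":0,"fingers":0},
    {"travel":[0,0.3,7.3],"roll":0,"fingers":0},
    {"travel":[-1.5,0.3,7.3],"roll":0,"fingers":0},
    {"travel":[-3,0.3,7.3],"roll":0,"fingers":0},
    {"travel":[-4.5,0.3,7.3],"roll":0,"fingers":0},
    {"travel":[-6,0.3,7.3],"roll":0,"fingers":0},
    {"travel":[-7.5,0.3,7.3],"roll":0,"fingers":0},
    {"travel":[-9,0.3,7.3],"roll":0,"fingers":0},
    {"travel":[-9.8,0.3,7.3],"roll":0,"fingers":0},
    {"travel":[-9.8,0.3,7.3],"roll":0,"fingers":0}
  ]
}}

```text
time_s: 4.85
tcp_pos: [0.5779, 0.1942, 0.1265]
ee_rot: [[-0.996, -0.094, 0.0], [-0.094, 0.996, 0.0], [-0.0, 0.0, -1.0]]
wrist_force: [-0.4, -0.0, -1.4]
gripper_width: 0.008
```

>>> {"api": "arm_command", "payload": {
  "rows": [
    {"travel":[4,0,0],"roll":0,"fingers":0},
    {"travel":[8,0,0],"roll":0,"fingers":0},
    {"travel":[8,0,-4],"roll":0,"fingers":0},
    {"travel":[8,0,-8],"roll":0,"fingers":0}
  ]
}}

```text
time_s: 5.25
tcp_pos: [0.4942, 0.1854, 0.2056]
ee_rot: [[-0.995, -0.097, -0.005], [-0.097, 0.995, -0.004], [0.006, -0.003, -1.0]]
wrist_force: [1.0, 0.7, 0.8]
gripper_width: 0.011
```

Run:
```python
from h import *
im,d=save('side','s1.png');W=cloud('side',d)
hsv=cv2.cvtColor(im,cv2.COLOR_RGB2HSV)
red=((hsv[...,0]<8)|(hsv[...,0]>172))&(hsv[...,1]>140)
m=red&sel(W,[.46,.12,.1],[.68,.25,.17]);print('ball',m.sum(),toloc(np.median(W[m],0)) if m.any() else 0)
print(search_frame('side','vent_tip')[:2])
plan((*loc(-.132,.003),.15),(*loc(-.132,.003),.082))
```

```text
ball 46 [0.03874017 0.13615257]
[]
t 5.35 tcp [0.4997 0.1885 0.2126] loc [-0.0752  0.1404] roll 0.1 w 0.009 F [0.7 0.  0.9]
[0.456 0.046 0.15 ] -> [  5.77 -13.76   6.13]
[0.456 0.046 0.082] -> [  5.85 -13.79  12.93]
```

>>> {"api": "arm_command", "payload": {
  "rows": [
    {"travel":[6.2,-13.8,6.1],"roll":0,"fingers":0},
    {"travel":[6.2,-13.8,6.1],"roll":0,"fingers":0},
    {"travel":[6.2,-13.8,6.1],"roll":0,"fingers":0},
    {"travel":[6.2,-13.8,6.1],"roll":0,"fingers":0},
    {"travel":[6.2,-13.8,6.1],"roll":0,"fingers":0},
    {"travel":[6.2,-13.8,6.1],"roll":0,"fingers":0}
  ]
}}

```text
time_s: 5.95
tcp_pos: [0.4499, 0.0445, 0.1459]
ee_rot: [[-0.995, -0.096, 0.002], [-0.096, 0.995, 0.001], [-0.002, 0.0, -1.0]]
wrist_force: [0.6, 0.4, 0.0]
gripper_width: 0.003
```

```bash
python3 -c "
from h import *
plan((*loc(-.137,.003),.080),(*loc(-.137,.003),.064))"
```

```text
t 5.95 tcp [0.4499 0.0445 0.1459] loc [-0.1386  0.0018] roll -0.0 w 0.003 F [0.6 0.4 0. ]
[0.451 0.046 0.08 ] -> [-0.14  0.11  6.59]
[0.451 0.046 0.064] -> [-0.14  0.11  8.19]
```

>>> {"api": "arm_command", "payload": {
  "rows": [
    {"travel":[-0.1,0.1,4],"roll":0,"fingers":0},
    {"travel":[-0.1,0.1,6.6],"roll":0,"fingers":0},
    {"travel":[-0.1,0.1,7.2],"roll":0,"fingers":0},
    {"travel":[-0.1,0.1,7.8],"roll":0,"fingers":0},
    {"travel":[-0.1,0.1,8.2],"roll":0,"fingers":0},
    {"travel":[-0.1,0.1,8.3],"roll":0,"fingers":0},
    {"travel":[-0.1,0.1,8.3],"roll":0,"fingers":0}
  ]
}}

```text
time_s: 6.65
tcp_pos: [0.4498, 0.0459, 0.0659]
ee_rot: [[-0.995, -0.098, -0.001], [-0.098, 0.995, -0.001], [0.001, -0.001, -1.0]]
wrist_force: [-13.8, 2.4, 27.4]
gripper_width: 0.006
```

>>> {"api": "arm_command", "payload": {
  "rows": [
    {"travel":[0,0,0],"roll":0,"fingers":0},
    {"travel":[0,0,0],"roll":0,"fingers":0},
    {"travel":[0,0,-4],"roll":0,"fingers":0},
    {"travel":[3,0,-8],"roll":0,"fingers":0},
    {"travel":[3,-5,-12],"roll":0,"fingers":100},
    {"travel":[3,-10,-15],"roll":0,"fingers":100},
    {"travel":[3,-15,-15],"roll":0,"fingers":100},
    {"travel":[3,-20,-15],"roll":0,"fingers":100},
    {"travel":[3,-25,-15],"roll":0,"fingers":100},
    {"travel":[3,-25,-15],"roll":0,"fingers":100}
  ]
}}

```text
time_s: 7.65
tcp_pos: [0.4458, -0.2095, 0.2142]
ee_rot: [[-0.996, -0.093, 0.005], [-0.093, 0.996, -0.002], [-0.005, -0.002, -1.0]]
wrist_force: [0.3, -0.3, -0.4]
gripper_width: 0.466
```

Run:
```python
from h import *
im,d=save('side','s2.png');W=cloud('side',d)
K=knobs(W,[(.516,-.412),(.587,-.302),(.459,-.286),(.561,-.155)]);print(K)
m=sel(W,[.5,-.1,.2],[.76,.2,.3]);print('lid top',m.sum(),[toloc(W[m].mean(0)),W[m].max(0)] if m.any() else 0)
im,d=save('top','t2.png');W=cloud('top',d);print(knobs(W,[(.516,-.412),(.587,-.302),(.459,-.286),(.561,-.155)]))
plan((.561,-.1546,.15))
```

```text
[([0.5175, -0.4164, 0.0594], 67), ([0.5887, -0.3043, 0.0589], 61), ([0.4592, -0.2893, 0.0586], 65), ([0.5615, -0.1565, 0.059], 55)]
lid top 916 [array([ 0.09053228, -0.01177441]), array([0.69879983, 0.18486853, 0.27278966])]
[([0.5186, -0.4128, 0.0634], 33), ([0.5876, -0.299, 0.0611], 44), None, None]
t 7.75 tcp [ 0.4456 -0.2085  0.2136] loc [-0.1671 -0.2496] roll -0.2 w 0.556 F [-0.6  0.4  0.4]
[ 0.561 -0.155  0.15 ] -> [-11.97   4.31   6.39]
```

View pics/s2.png

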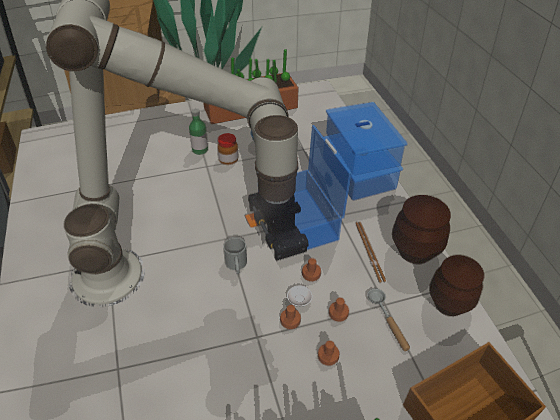

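The side view shows the lid standing upright (open) at about (328,180), with all four weights undisturbed. I'm going for the first weight.

>>> {"api": "arm_command", "payload": {
  "rows": [
    {"travel":[-12,4.3,9],"roll":0,"fingers":90},
    {"travel":[-12,4.3,9],"roll":0,"fingers":90},
    {"travel":[-12,4.3,9],"roll":0,"fingers":90},
    {"travel":[-12,4.3,9],"roll":0,"fingers":90},
    {"travel":[-12,4.3,9],"roll":0,"fingers":90},
    {"travel":[-12,4.3,9],"roll":0,"fingers":90}
  ]
}}

```text
time_s: 8.35
tcp_pos: [0.5598, -0.1514, 0.1237]
ee_rot: [[-0.995, -0.097, 0.002], [-0.097, 0.995, -0.0], [-0.002, -0.0, -1.0]]
wrist_force: [-0.3, 0.0, 0.6]
gripper_width: 0.896
```

Run:
```python
from h import *
s=sense();im,d=save('wrist','w2.png');W=cloud('wrist',d,s);print(knobs(W,[(.561,-.155)]))
plan((.561,-.1546,.04))
```

```text
[([0.5621, -0.1535, 0.0577], 698)]
t 8.4 tcp [ 0.5597 -0.1518  0.1241] loc [-0.048  -0.2041] roll 0.0 w 0.898 F [-0.2 -0.6  0.5]
[ 0.561 -0.155  0.04 ] -> [-0.08 -0.29  8.41]
```

View pics/w2.png

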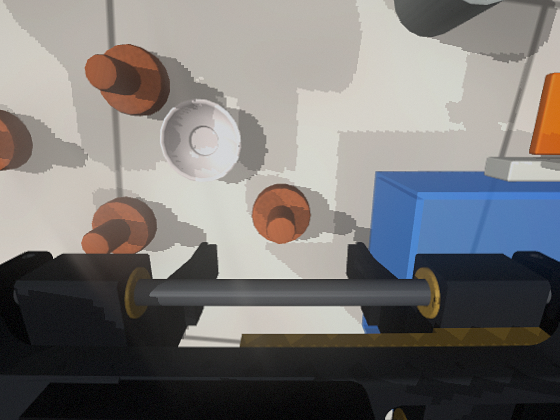

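The wrist view shows the weight centred between the fingers at about (281,225). Descending to grip.

>>> {"api": "arm_command", "payload": {
  "rows": [
    {"travel":[-0.1,-0.2,4],"roll":0,"fingers":90},
    {"travel":[-0.1,-0.2,7],"roll":0,"fingers":90},
    {"travel":[-0.1,-0.2,8.1],"roll":0,"fingers":90},
    {"travel":[-0.1,-0.2,8.1],"roll":0,"fingers":90},
    {"travel":[-0.1,-0.2,8.1],"roll":0,"fingers":0},
    {"travel":[-0.1,-0.2,8.1],"roll":0,"fingers":0},
    {"travel":[-0.1,-0.2,8.1],"roll":0,"fingers":0},
    {"travel":[-0.1,-0.2,8.1],"roll":0,"fingers":0},
    {"travel":[-0.1,-0.2,8.1],"roll":0,"fingers":0},
    {"travel":[-0.1,-0.2,8.1],"roll":0,"fingers":0}
  ]
}}

```text
time_s: 9.4
tcp_pos: [0.5611, -0.1537, 0.0415]
ee_rot: [[-0.995, -0.096, 0.0], [-0.096, 0.995, -0.0], [-0.0, -0.0, -1.0]]
wrist_force: [-0.6, 0.1, -0.4]
gripper_width: 0.439
```

Run:
```python
from h import *
s=sense();z=s['tcp_pos'][2]
plan((*loc(.028,-.2),.19),(*loc(.028,.005),.19),(*loc(.028,.005),z+.007))
```

```text
t 9.4 tcp [ 0.5611 -0.1537  0.0415] loc [-0.0469 -0.2062] roll 0.0 w 0.439 F [-0.6  0.1 -0.4]
[ 0.635 -0.14   0.19 ] -> [ -7.5    0.62 -14.85]
[0.615 0.064 0.19 ] -> [ -7.5   21.12 -14.85]
[0.615 0.064 0.048] -> [-7.5  21.12 -0.7 ]
```

>>> {"api": "arm_command", "payload": {
  "rows": [
    {"travel":[0,0,0],"roll":0,"fingers":0},
    {"travel":[0,0,0],"roll":0,"fingers":0},
    {"travel":[0,0,0],"roll":0,"fingers":0},
    {"travel":[0,0,0],"roll":0,"fingers":0},
    {"travel":[0,0,-5],"roll":0,"fingers":0},
    {"travel":[0,0,-10],"roll":0,"fingers":0},
    {"travel":[-3.5,0.3,-14.8],"roll":0,"fingers":0},
    {"travel":[-7.5,0.6,-14.8],"roll":0,"fingers":0},
    {"travel":[-7.5,5,-14.8],"roll":0,"fingers":0},
    {"travel":[-7.5,10,-14.8],"roll":0,"fingers":0}
  ]
}}

```text
time_s: 10.4
tcp_pos: [0.6263, -0.0469, 0.1874]
ee_rot: [[-0.996, -0.092, -0.002], [-0.092, 0.996, 0.0], [0.002, 0.0, -1.0]]
wrist_force: [-0.1, 0.3, -3.2]
gripper_width: 0.269
```

>>> {"api": "arm_command", "payload": {
  "rows": [
    {"travel":[0,5,0],"roll":0,"fingers":0},
    {"travel":[0,10,0],"roll":0,"fingers":0},
    {"travel":[0,11.1,0],"roll":0,"fingers":0},
    {"travel":[0,11.1,0],"roll":0,"fingers":0},
    {"travel":[0,11.1,0],"roll":0,"fingers":0}
  ]
}}

```text
time_s: 10.9
tcp_pos: [0.615, 0.063, 0.1887]
ee_rot: [[-0.995, -0.096, -0.001], [-0.096, 0.995, -0.001], [0.001, -0.0, -1.0]]
wrist_force: [-0.2, 1.1, -1.8]
gripper_width: 0.263
```

Run:
```python
from h import *
plan((*loc(.028,.005),.0490))
```

```text
t 10.9 tcp [0.615  0.063  0.1887] loc [0.0276 0.0043] roll 0.0 w 0.263 F [-0.2  1.1 -1.8]
[0.615 0.064 0.049] -> [-0.06  0.07 13.97]
```

>>> {"api": "arm_command", "payload": {
  "rows": [
    {"travel":[0,0.1,5],"roll":0,"fingers":0},
    {"travel":[0,0.1,10],"roll":0,"fingers":0},
    {"travel":[0,0.1,13.5],"roll":0,"fingers":0},
    {"travel":[0,0.1,14.1],"roll":0,"fingers":0},
    {"travel":[0,0.1,14.1],"roll":0,"fingers":0},
    {"travel":[0,0.1,14.1],"roll":0,"fingers":50},
    {"travel":[0,0.1,14.1],"roll":0,"fingers":50},
    {"travel":[0,0.1,14.1],"roll":0,"fingers":50},
    {"travel":[0,0.1,14.1],"roll":0,"fingers":50},
    {"travel":[0,0.1,14.1],"roll":0,"fingers":50}
  ]
}}

```text
time_s: 11.9
tcp_pos: [0.6155, 0.0646, 0.049]
ee_rot: [[-0.995, -0.096, 0.001], [-0.096, 0.995, 0.0], [-0.001, 0.0, -1.0]]
wrist_force: [0.4, 0.3, -0.1]
gripper_width: 0.493
```

>>> {"api": "arm_command", "payload": {
  "rows": [
    {"travel":[0,0,-3],"roll":0,"fingers":50},
    {"travel":[0,0,-8],"roll":0,"fingers":50},
    {"travel":[0,0,-13],"roll":0,"fingers":50},
    {"travel":[0,-5,-14],"roll":0,"fingers":90},
    {"travel":[0,-10,-14],"roll":0,"fingers":90},
    {"travel":[4,-14,-14],"roll":0,"fingers":90},
    {"travel":[8,-18,-14],"roll":0,"fingers":90},
    {"travel":[12,-22,-14],"roll":0,"fingers":90},
    {"travel":[14,-26,-14],"roll":0,"fingers":90},
    {"travel":[16,-30,-10],"roll":0,"fingers":90}
  ]
}}

```text
time_s: 12.9
tcp_pos: [0.4926, -0.2355, 0.1643]
ee_rot: [[-0.995, -0.097, 0.009], [-0.097, 0.995, -0.003], [-0.009, -0.004, -1.0]]
wrist_force: [0.5, -0.7, -0.1]
gripper_width: 0.892
```

Run:
```python
from h import *
s=sense();im,d=capture('wrist');W=cloud('wrist',d,s);print(knobs(W,[(.459,-.286),(.588,-.302),(.518,-.414)]))
plan((.459,-.2865,.043))
```

```text
[([0.4605, -0.2859, 0.058], 562), ([0.5995, -0.2986, 0.0596], 17), ([0.5194, -0.4116, 0.0581], 556)]
t 12.95 tcp [ 0.4863 -0.2376  0.157 ] loc [-0.1293 -0.2825] roll -0.3 w 0.896 F [-1.5 -1.6 -3.4]
[ 0.459 -0.286  0.043] -> [ 3.11 -4.64 11.41]
```

>>> {"api": "arm_command", "payload": {
  "rows": [
    {"travel":[3,-4.7,5],"roll":0,"fingers":90},
    {"travel":[3,-4.7,5],"roll":0,"fingers":90},
    {"travel":[3,-4.7,5],"roll":0,"fingers":90},
    {"travel":[3,-4.7,5],"roll":0,"fingers":90}
  ]
}}

```text
time_s: 13.35
tcp_pos: [0.4664, -0.2831, 0.1104]
ee_rot: [[-0.995, -0.096, -0.0], [-0.096, 0.995, -0.0], [0.0, -0.0, -1.0]]
wrist_force: [0.3, -0.7, 0.6]
gripper_width: 0.903
```

Run:
```python
from h import *
s=sense();im,d=capture('wrist');W=cloud('wrist',d,s);print(knobs(W,[(.459,-.286)]))
plan((.460,-.286,.043))
```

```text
[([0.4604, -0.2859, 0.0575], 792)]
t 13.4 tcp [ 0.4672 -0.2828  0.111 ] loc [-0.1527 -0.3257] roll 0.0 w 0.902 F [ 0.6 -0.   1. ]
[ 0.46  -0.286  0.043] -> [ 0.75 -0.24  6.8 ]
```

>>> {"api": "arm_command", "payload": {
  "rows": [
    {"travel":[0.7,-0.2,3],"roll":0,"fingers":60},
    {"travel":[0.7,-0.2,5.5],"roll":0,"fingers":60},
    {"travel":[0.7,-0.2,6.8],"roll":0,"fingers":60},
    {"travel":[0.7,-0.2,6.8],"roll":0,"fingers":60},
    {"travel":[0.7,-0.2,6.8],"roll":0,"fingers":0},
    {"travel":[0.7,-0.2,6.8],"roll":0,"fingers":0},
    {"travel":[0.7,-0.2,6.8],"roll":0,"fingers":0},
    {"travel":[0.7,-0.2,6.8],"roll":0,"fingers":0},
    {"travel":[0.7,-0.2,6.8],"roll":0,"fingers":0},
    {"travel":[0.7,-0.2,6.8],"roll":0,"fingers":0}
  ]
}}

```text
time_s: 14.4
tcp_pos: [0.4598, -0.2855, 0.0429]
ee_rot: [[-0.995, -0.096, 0.001], [-0.096, 0.995, -0.0], [-0.001, -0.0, -1.0]]
wrist_force: [-1.0, 2.7, 4.1]
gripper_width: 0.265
```

Run:
```python
from h import *
plan((*loc(.028,-.2),.19),(*loc(.028,-.065),.19))
```

```text
t 14.4 tcp [ 0.4598 -0.2855  0.0429] loc [-0.1604 -0.3277] roll 0.0 w 0.265 F [-1.   2.7  4.1]
[ 0.635 -0.14   0.19 ] -> [-18.85  12.76 -14.7 ]
[ 0.622 -0.006  0.19 ] -> [-18.86  26.26 -14.7 ]
```

>>> {"api": "arm_command", "payload": {
  "rows": [
    {"travel":[0,0,-5],"roll":0,"fingers":0},
    {"travel":[0,0,-10],"roll":0,"fingers":0},
    {"travel":[-2,2,-14.7],"roll":0,"fingers":0},
    {"travel":[-6,5,-14.7],"roll":0,"fingers":0},
    {"travel":[-10,8,-14.7],"roll":0,"fingers":0},
    {"travel":[-14,11,-14.7],"roll":0,"fingers":0},
    {"travel":[-18,14,-14.7],"roll":0,"fingers":0},
    {"travel":[-18.8,19,-14.7],"roll":0,"fingers":0},
    {"travel":[-18.8,24,-14.7],"roll":0,"fingers":0},
    {"travel":[-18.8,26.3,-14.7],"roll":0,"fingers":0}
  ]
}}

```text
time_s: 15.4
tcp_pos: [0.6205, -0.0022, 0.1875]
ee_rot: [[-0.995, -0.098, -0.003], [-0.098, 0.995, 0.0], [0.003, 0.001, -1.0]]
wrist_force: [-0.0, -0.5, -2.1]
gripper_width: 0.269
```

>>> {"api": "arm_command", "payload": {
  "rows": [
    {"travel":[0,0,0],"roll":0,"fingers":0},
    {"travel":[0,0,0],"roll":0,"fingers":0}
  ]
}}

```text
time_s: 15.6
tcp_pos: [0.6208, -0.0053, 0.1884]
ee_rot: [[-0.995, -0.097, -0.002], [-0.097, 0.995, -0.0], [0.002, -0.0, -1.0]]
wrist_force: [-0.5, -0.3, -2.5]
gripper_width: 0.265
```

Run:
```python
from h import *
plan((*loc(.028,-.065),.05))
```

```text
t 15.6 tcp [ 0.6208 -0.0053  0.1884] loc [ 0.0267 -0.0642] roll 0.1 w 0.265 F [-0.5 -0.3 -2.5]
[ 0.622 -0.006  0.05 ] -> [-0.15 -0.08 13.84]
```

>>> {"api": "arm_command", "payload": {
  "rows": [
    {"travel":[-0.1,-0.1,5],"roll":0,"fingers":0},
    {"travel":[-0.1,-0.1,10],"roll":0,"fingers":0},
    {"travel":[-0.1,-0.1,13.4],"roll":0,"fingers":0},
    {"travel":[-0.1,-0.1,13.9],"roll":0,"fingers":0},
    {"travel":[-0.1,-0.1,13.9],"roll":0,"fingers":0},
    {"travel":[-0.1,-0.1,13.9],"roll":0,"fingers":50},
    {"travel":[-0.1,-0.1,13.9],"roll":0,"fingers":50},
    {"travel":[-0.1,-0.1,13.9],"roll":0,"fingers":50},
    {"travel":[-0.1,-0.1,13.9],"roll":0,"fingers":50},
    {"travel":[-0.1,-0.1,13.9],"roll":0,"fingers":50}
  ]
}}

```text
time_s: 16.6
tcp_pos: [0.6227, -0.0064, 0.051]
ee_rot: [[-0.995, -0.096, 0.001], [-0.096, 0.995, 0.0], [-0.001, 0.0, -1.0]]
wrist_force: [-0.9, 0.5, -0.4]
gripper_width: 0.493
```

>>> {"api": "arm_command", "payload": {
  "rows": [
    {"travel":[0,0,-3],"roll":0,"fingers":50},
    {"travel":[0,0,-8],"roll":0,"fingers":50},
    {"travel":[0,0,-13],"roll":0,"fingers":50},
    {"travel":[0,-5,-14],"roll":0,"fingers":90},
    {"travel":[1,-10,-14],"roll":0,"fingers":90},
    {"travel":[2,-15,-14],"roll":0,"fingers":90},
    {"travel":[3,-20,-12],"roll":0,"fingers":90},
    {"travel":[4,-25,-10],"roll":0,"fingers":90},
    {"travel":[6,-28.5,-7],"roll":0,"fingers":60},
    {"travel":[6,-28.5,-7],"roll":0,"fingers":60}
  ]
}}

```text
time_s: 17.6
tcp_pos: [0.5863, -0.2989, 0.1164]
ee_rot: [[-0.996, -0.091, -0.007], [-0.091, 0.996, 0.002], [0.006, 0.003, -1.0]]
wrist_force: [-0.2, 0.0, -0.3]
gripper_width: 0.788
```

Run:
```python
from h import *
s=sense();im,d=capture('wrist');W=cloud('wrist',d,s);print(knobs(W,[(.588,-.302),(.518,-.414)]))
plan((.588,-.3017,.043))
```

```text
[([0.5893, -0.3003, 0.0579], 737), ([0.5201, -0.412, 0.0578], 985)]
t 17.65 tcp [ 0.5867 -0.2987  0.1167] loc [-0.0353 -0.3529] roll -0.3 w 0.748 F [ 0.1 -0.2  0.1]
[ 0.588 -0.302  0.043] -> [-0.15 -0.33  7.37]
```

>>> {"api": "arm_command", "payload": {
  "rows": [
    {"travel":[-0.2,-0.2,3],"roll":0,"fingers":60},
    {"travel":[-0.2,-0.2,6],"roll":0,"fingers":60},
    {"travel":[-0.2,-0.2,7.4],"roll":0,"fingers":60},
    {"travel":[-0.2,-0.2,7.4],"roll":0,"fingers":60},
    {"travel":[-0.2,-0.2,7.4],"roll":0,"fingers":0},
    {"travel":[-0.2,-0.2,7.4],"roll":0,"fingers":0},
    {"travel":[-0.2,-0.2,7.4],"roll":0,"fingers":0},
    {"travel":[-0.2,-0.2,7.4],"roll":0,"fingers":0},
    {"travel":[-0.2,-0.2,7.4],"roll":0,"fingers":0},
    {"travel":[-0.2,-0.2,7.4],"roll":0,"fingers":0}
  ]
}}

```text
time_s: 18.65
tcp_pos: [0.5927, -0.298, 0.0471]
ee_rot: [[-0.995, -0.096, 0.001], [-0.096, 0.995, -0.001], [-0.001, -0.001, -1.0]]
wrist_force: [0.7, 0.5, 3.5]
gripper_width: 0.269
```

Run:
```python
from h import *
plan((*loc(-.034,-.065),.19),(*loc(-.034,.005),.19))
```

```text
t 18.65 tcp [ 0.5927 -0.298   0.0471] loc [-0.0293 -0.3529] roll 0.0 w 0.269 F [0.7 0.5 3.5]
[ 0.56  -0.012  0.19 ] -> [  0.44  28.78 -14.31]
[0.554 0.058 0.19 ] -> [  0.44  35.78 -14.31]
```

>>> {"api": "arm_command", "payload": {
  "rows": [
    {"travel":[0,0,-5],"roll":0,"fingers":0},
    {"travel":[0,0,-10],"roll":0,"fingers":0},
    {"travel":[0.4,2,-14.5],"roll":0,"fingers":0},
    {"travel":[0.4,7,-14.5],"roll":0,"fingers":0},
    {"travel":[0.4,12,-14.5],"roll":0,"fingers":0},
    {"travel":[0.4,17,-14.5],"roll":0,"fingers":0},
    {"travel":[0.4,22,-14.5],"roll":0,"fingers":0},
    {"travel":[0.4,27,-14.5],"roll":0,"fingers":0},
    {"travel":[0.4,32,-14.5],"roll":0,"fingers":0},
    {"travel":[0.4,35.8,-14.5],"roll":0,"fingers":0}
  ]
}}

```text
time_s: 19.65
tcp_pos: [0.5525, 0.0606, 0.1905]
ee_rot: [[-0.995, -0.097, -0.002], [-0.097, 0.995, 0.0], [0.002, 0.0, -1.0]]
wrist_force: [0.1, 0.7, -2.8]
gripper_width: 0.269
```

>>> {"api": "arm_command", "payload": {
  "rows": [
    {"travel":[0,0,0],"roll":0,"fingers":0},
    {"travel":[0,0,0],"roll":0,"fingers":0},
    {"travel":[0,0,0],"roll":0,"fingers":0}
  ]
}}

```text
time_s: 19.95
tcp_pos: [0.5534, 0.0575, 0.1907]
ee_rot: [[-0.995, -0.095, -0.001], [-0.095, 0.995, -0.0], [0.001, -0.0, -1.0]]
wrist_force: [-0.9, 0.0, -4.0]
gripper_width: 0.268
```

Run:
```python
from h import *
plan((*loc(-.034,.005),.053))
```

```text
t 19.95 tcp [0.5534 0.0575 0.1907] loc [-0.0343  0.0048] roll -0.0 w 0.268 F [-0.9  0.  -4. ]
[0.554 0.058 0.053] -> [-0.05  0.03 13.77]
```

>>> {"api": "arm_command", "payload": {
  "rows": [
    {"travel":[0,0,5],"roll":0,"fingers":0},
    {"travel":[0,0,10],"roll":0,"fingers":0},
    {"travel":[0,0,13.2],"roll":0,"fingers":0},
    {"travel":[0,0,13.8],"roll":0,"fingers":0},
    {"travel":[0,0,13.8],"roll":0,"fingers":0},
    {"travel":[0,0,13.8],"roll":0,"fingers":50},
    {"travel":[0,0,13.8],"roll":0,"fingers":50},
    {"travel":[0,0,13.8],"roll":0,"fingers":50},
    {"travel":[0,0,13.8],"roll":0,"fingers":50},
    {"travel":[0,0,13.8],"roll":0,"fingers":50}
  ]
}}

```text
time_s: 20.95
tcp_pos: [0.5542, 0.0583, 0.0538]
ee_rot: [[-0.995, -0.096, 0.001], [-0.096, 0.995, 0.0], [-0.001, 0.0, -1.0]]
wrist_force: [0.1, -0.4, -0.8]
gripper_width: 0.492
```

>>> {"api": "arm_command", "payload": {
  "rows": [
    {"travel":[0,0,-3],"roll":0,"fingers":50},
    {"travel":[0,0,-8],"roll":0,"fingers":50},
    {"travel":[0,0,-13],"roll":0,"fingers":50},
    {"travel":[0,-5,-14],"roll":0,"fingers":60},
    {"travel":[0,-10,-14],"roll":0,"fingers":60},
    {"travel":[0,-15,-14],"roll":0,"fingers":60},
    {"travel":[0,-20,-14],"roll":0,"fingers":60},
    {"travel":[0,-25,-14],"roll":0,"fingers":60},
    {"travel":[0,-30,-12],"roll":0,"fingers":60},
    {"travel":[0,-35,-10],"roll":0,"fingers":60}
  ]
}}

```text
time_s: 21.95
tcp_pos: [0.5871, -0.2843, 0.1569]
ee_rot: [[-0.995, -0.096, 0.002], [-0.096, 0.995, -0.001], [-0.002, -0.001, -1.0]]
wrist_force: [0.8, 0.2, -0.1]
gripper_width: 0.602
```

Run:
```python
from h import *
s=sense();im,d=capture('wrist');W=cloud('wrist',d,s);print(knobs(W,[(.518,-.414)]))
plan((.519,-.4125,.10),(.519,-.4125,.043))
```

```text
[([0.5207, -0.4117, 0.0579], 702)]
t 22.0 tcp [ 0.5852 -0.2896  0.1518] loc [-0.0359 -0.3438] roll -0.3 w 0.6 F [ 2.2 -3.  -0.6]
[ 0.519 -0.412  0.1  ] -> [  7.68 -11.64   5.21]
[ 0.519 -0.412  0.043] -> [  7.66 -11.64  10.91]
```

>>> {"api": "arm_command", "payload": {
  "rows": [
    {"travel":[7.6,-11.6,5.2],"roll":0,"fingers":60},
    {"travel":[7.6,-11.6,5.2],"roll":0,"fingers":60},
    {"travel":[7.6,-11.6,5.2],"roll":0,"fingers":60},
    {"travel":[7.6,-11.6,5.2],"roll":0,"fingers":60},
    {"travel":[7.6,-11.6,5.2],"roll":0,"fingers":60}
  ]
}}

```text
time_s: 22.5
tcp_pos: [0.5212, -0.406, 0.1037]
ee_rot: [[-0.996, -0.094, -0.001], [-0.094, 0.996, 0.001], [0.001, 0.001, -1.0]]
wrist_force: [0.0, -0.7, -0.3]
gripper_width: 0.602
```

Run:
```python
from h import *
s=sense();im,d=capture('wrist');W=cloud('wrist',d,s);print(knobs(W,[(.518,-.414)]))
plan((.520,-.412,.043))
```

```text
[([0.5195, -0.413, 0.0577], 834)]
t 22.55 tcp [ 0.5223 -0.4053  0.1045] loc [-0.1096 -0.4528] roll -0.0 w 0.604 F [0.2 0.5 0.6]
[ 0.52  -0.412  0.043] -> [ 0.29 -0.65  6.15]
```

>>> {"api": "arm_command", "payload": {
  "rows": [
    {"travel":[0.3,-0.6,2],"roll":0,"fingers":60},
    {"travel":[0.3,-0.6,4.5],"roll":0,"fingers":60},
    {"travel":[0.3,-0.6,6.2],"roll":0,"fingers":60},
    {"travel":[0.3,-0.6,6.2],"roll":0,"fingers":60},
    {"travel":[0.3,-0.6,6.2],"roll":0,"fingers":0},
    {"travel":[0.3,-0.6,6.2],"roll":0,"fingers":0},
    {"travel":[0.3,-0.6,6.2],"roll":0,"fingers":0},
    {"travel":[0.3,-0.6,6.2],"roll":0,"fingers":0},
    {"travel":[0.3,-0.6,6.2],"roll":0,"fingers":0},
    {"travel":[0.3,-0.6,6.2],"roll":0,"fingers":0}
  ]
}}

```text
time_s: 23.55
tcp_pos: [0.5202, -0.4115, 0.0433]
ee_rot: [[-0.995, -0.096, 0.001], [-0.096, 0.995, -0.001], [-0.001, -0.001, -1.0]]
wrist_force: [-0.2, 0.3, 3.4]
gripper_width: 0.262
```

Run:
```python
from h import *
plan((*loc(-.034,-.065),.19))
```

```text
t 23.55 tcp [ 0.5202 -0.4115  0.0433] loc [-0.1123 -0.4588] roll 0.0 w 0.262 F [-0.2  0.3  3.4]
[ 0.56  -0.012  0.19 ] -> [ -7.86  39.37 -14.69]
```

>>> {"api": "arm_command", "payload": {
  "rows": [
    {"travel":[0,0,-5],"roll":0,"fingers":0},
    {"travel":[0,0,-10],"roll":0,"fingers":0},
    {"travel":[-2,2,-14.7],"roll":0,"fingers":0},
    {"travel":[-4,6.5,-14.7],"roll":0,"fingers":0},
    {"travel":[-6,11,-14.7],"roll":0,"fingers":0},
    {"travel":[-7.9,15.5,-14.7],"roll":0,"fingers":0},
    {"travel":[-7.9,20.5,-14.7],"roll":0,"fingers":0},
    {"travel":[-7.9,25.5,-14.7],"roll":0,"fingers":0},
    {"travel":[-7.9,30.5,-14.7],"roll":0,"fingers":0},
    {"travel":[-7.9,35.5,-14.7],"roll":0,"fingers":0}
  ]
}}

```text
time_s: 24.55
tcp_pos: [0.5632, -0.0485, 0.1886]
ee_rot: [[-0.995, -0.096, -0.002], [-0.096, 0.995, 0.0], [0.002, 0.0, -1.0]]
wrist_force: [2.0, 1.2, -2.6]
gripper_width: 0.271
```

>>> {"api": "arm_command", "payload": {
  "rows": [
    {"travel":[0,3.9,0],"roll":0,"fingers":0},
    {"travel":[0,3.9,0],"roll":0,"fingers":0},
    {"travel":[0,3.9,0],"roll":0,"fingers":0},
    {"travel":[0,3.9,0],"roll":0,"fingers":0}
  ]
}}

```text
time_s: 24.95
tcp_pos: [0.5603, -0.0122, 0.189]
ee_rot: [[-0.995, -0.095, -0.001], [-0.095, 0.995, -0.0], [0.001, -0.0, -1.0]]
wrist_force: [0.4, 0.3, -2.5]
gripper_width: 0.267
```

Run:
```python
from h import *
plan((*loc(-.034,-.065),.049))
```

```text
t 24.95 tcp [ 0.5603 -0.0122  0.189 ] loc [-0.0341 -0.0652] roll -0.0 w 0.267 F [ 0.4  0.3 -2.5]
[ 0.56  -0.012  0.049] -> [-0.03  0.02 14.  ]
```

>>> {"api": "arm_command", "payload": {
  "rows": [
    {"travel":[0,0,5],"roll":0,"fingers":0},
    {"travel":[0,0,10],"roll":0,"fingers":0},
    {"travel":[0,0,13.4],"roll":0,"fingers":0},
    {"travel":[0,0,14],"roll":0,"fingers":0},
    {"travel":[0,0,14],"roll":0,"fingers":0},
    {"travel":[0,0,14],"roll":0,"fingers":50},
    {"travel":[0,0,14],"roll":0,"fingers":50},
    {"travel":[0,0,14],"roll":0,"fingers":50},
    {"travel":[0,0,14],"roll":0,"fingers":50},
    {"travel":[0,0,14],"roll":0,"fingers":50}
  ]
}}

```text
time_s: 25.95
tcp_pos: [0.5609, -0.0114, 0.05]
ee_rot: [[-0.995, -0.096, 0.001], [-0.096, 0.995, 0.0], [-0.001, 0.0, -1.0]]
wrist_force: [0.0, 0.3, -0.2]
gripper_width: 0.489
```

>>> {"api": "arm_command", "payload": {
  "rows": [
    {"travel":[0,0,-3],"roll":0,"fingers":50},
    {"travel":[0,0,-8],"roll":0,"fingers":50},
    {"travel":[0,0,-13],"roll":0,"fingers":50},
    {"travel":[0,-5,-16],"roll":0,"fingers":0},
    {"travel":[0,-10,-20],"roll":0,"fingers":0},
    {"travel":[0,-15,-24],"roll":0,"fingers":0},
    {"travel":[0,-20,-24],"roll":0,"fingers":0},
    {"travel":[0,-20,-24],"roll":0,"fingers":0}
  ]
}}

```text
time_s: 26.75
tcp_pos: [0.5801, -0.2132, 0.2917]
ee_rot: [[-0.995, -0.095, 0.003], [-0.095, 0.995, -0.001], [-0.003, -0.001, -1.0]]
wrist_force: [1.1, -0.0, -0.3]
gripper_width: 0.128
```

Run:
```python
from h import *
im,d=save('side','s3.png');W=cloud('side',d)
print(knobs(W,[loc(.028,.005),loc(.028,-.065),loc(-.034,.005),loc(-.034,-.065)],.03))
cv2.imwrite('pics/s3c.png',cv2.resize(im[130:290,210:390,::-1],(720,640))[:600])
m=sel(W,[.5,-.1,.2],[.76,.2,.3]);print('lid top',m.sum(),[toloc(W[m].mean(0)),W[m].max(0)] if m.any() else 0)
print(search_frame('side','weight0'))
plan((*loc(.135,-.13),.30),(*loc(.135,-.04),.30),(*loc(.135,-.04),.24))
```

```text
[([0.6172, 0.0598, 0.0613], 48), ([0.6237, -0.0132, 0.0608], 55), ([0.5505, 0.053, 0.0627], 51), ([0.5598, -0.0193, 0.0622], 55)]
lid top 196 [array([0.08984179, 0.0863806 ]), array([0.67658921, 0.18714586, 0.26330973])]
[{'position': [0.5501, 0.044, 0.0266], 'p': 0.71}, {'position': [0.5595, -0.0142, 0.0607], 'p': 0.64}, {'position': [0.6121, 0.0537, 0.0263], 'p': 0.6}, {'position': [0.6176, -0.0121, 0.0564], 'p': 0.43}]
t 26.85 tcp [ 0.5802 -0.2141  0.2907] loc [-0.0337 -0.2681] roll -0.2 w 0.055 F [-0.1 -0.1 -0.4]
[ 0.735 -0.06   0.3  ] -> [-16.81  13.88  -0.9 ]
[0.726 0.029 0.3  ] -> [-16.77  22.88  -0.92]
[0.726 0.029 0.24 ] -> [-16.76  22.89   5.08]
```

View pics/s3c.png

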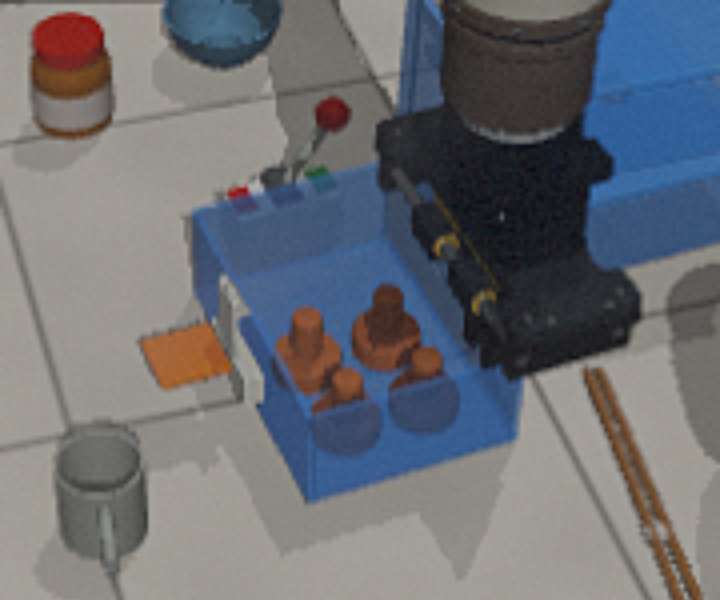

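The crop shows all four weights standing upright on the container floor, and the vent handle leaning towards green. The cup and other items are undisturbed. Now I move behind the lid.

>>> {"api": "arm_command", "payload": {
  "rows": [
    {"travel":[-5,3,-1.5],"roll":0,"fingers":0},
    {"travel":[-9,5.5,-1.5],"roll":0,"fingers":0},
    {"travel":[-13,8,-1.5],"roll":0,"fingers":0},
    {"travel":[-16.8,11,-1.5],"roll":0,"fingers":0},
    {"travel":[-16.8,15,-1.5],"roll":0,"fingers":0},
    {"travel":[-16.8,20,-1.5],"roll":0,"fingers":0},
    {"travel":[-16.8,23.9,-1.5],"roll":0,"fingers":0},
    {"travel":[-16.8,23.9,-1.5],"roll":0,"fingers":0},
    {"travel":[-16.8,23.9,-1.5],"roll":0,"fingers":0}
  ]
}}

```text
time_s: 27.75
tcp_pos: [0.7236, 0.0453, 0.3041]
ee_rot: [[-0.995, -0.099, -0.001], [-0.099, 0.995, -0.0], [0.001, -0.0, -1.0]]
wrist_force: [-0.6, -1.0, -0.0]
gripper_width: 0.004
```

Run:
```python
from h import *
plan(*[(*loc(a,-.03),z) for a,z in [(.13,.25),(.1025,.251),(.0634,.248),(.0264,.235),(-.006,.213),(-.0314,.183),(-.0483,.1475),(-.0555,.109)]])
```

```text
t 27.75 tcp [0.7236 0.0453 0.3041] loc [ 0.1339 -0.0236] roll 0.2 w 0.004 F [-0.6 -1.  -0. ]
[0.72  0.039 0.25 ] -> [ 0.39 -0.63  5.41]
[0.693 0.036 0.251] -> [ 3.14 -0.63  5.31]
[0.654 0.032 0.248] -> [ 7.05 -0.61  5.61]
[0.617 0.029 0.235] -> [10.75 -0.6   6.92]
[0.585 0.026 0.213] -> [13.99 -0.59  9.12]
[0.56  0.023 0.183] -> [16.52 -0.58 12.12]
[0.543 0.022 0.148] -> [18.21 -0.58 15.67]
[0.536 0.021 0.109] -> [18.93 -0.57 19.52]
```

>>> {"api": "arm_command", "payload": {
  "rows": [
    {"travel":[0,-0.5,3],"roll":0,"fingers":0},
    {"travel":[0,-0.5,5.3],"roll":0,"fingers":0},
    {"travel":[0,-0.5,5.3],"roll":0,"fingers":0},
    {"travel":[2,-0.5,5.3],"roll":0,"fingers":0},
    {"travel":[3.2,-0.5,5.3],"roll":0,"fingers":0},
    {"travel":[5.1,-0.5,5.4],"roll":0,"fingers":0},
    {"travel":[7,-0.5,5.6],"roll":0,"fingers":0},
    {"travel":[9,-0.5,6.2],"roll":0,"fingers":0},
    {"travel":[10.8,-0.5,6.9],"roll":0,"fingers":0},
    {"travel":[10.8,-0.5,6.9],"roll":0,"fingers":0}
  ]
}}

```text
time_s: 28.75
tcp_pos: [0.6158, 0.027, 0.2369]
ee_rot: [[-0.995, -0.095, 0.001], [-0.095, 0.995, 0.0], [-0.001, 0.0, -1.0]]
wrist_force: [0.5, -0.2, 1.7]
gripper_width: 0.003
```

Run:
```python
from h import *
save('side','s4.png')
plan(*[(*loc(a,-.03),z) for a,z in [(.0264,.235),(-.006,.213),(-.0314,.183),(-.0483,.1475),(-.0555,.109),(-.0655,.109)]])
```

```text
t 28.8 tcp [0.6173 0.0272 0.2374] loc [ 0.0264 -0.0314] roll -0.0 w 0.003 F [ 0.1 -0.4  1.4]
[0.617 0.029 0.235] -> [0.   0.14 0.24]
[0.585 0.026 0.213] -> [3.25 0.14 2.43]
[0.56  0.023 0.183] -> [5.8  0.14 5.42]
[0.543 0.022 0.148] -> [7.49 0.14 8.97]
[0.536 0.021 0.109] -> [ 8.22  0.15 12.82]
[0.526 0.02  0.109] -> [ 9.22  0.15 12.81]
```

View pics/s4.png

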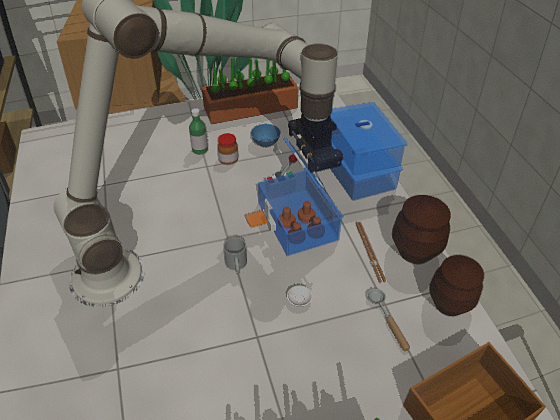

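The lid is tilting forward under the fingers at around (305,165). I'm continuing the arc.

>>> {"api": "arm_command", "payload": {
  "rows": [
    {"travel":[1.6,0,1.2],"roll":0,"fingers":0},
    {"travel":[3.2,0,2.4],"roll":0,"fingers":0},
    {"travel":[4.6,0,3.9],"roll":0,"fingers":0},
    {"travel":[5.8,0,5.4],"roll":0,"fingers":0},
    {"travel":[6.7,0,7.2],"roll":0,"fingers":0},
    {"travel":[7.5,0,9],"roll":0,"fingers":0},
    {"travel":[8,0,10.3],"roll":0,"fingers":0},
    {"travel":[8.6,0,11.3],"roll":0,"fingers":0},
    {"travel":[9.2,0,12.1],"roll":0,"fingers":0},
    {"travel":[9.2,0,12.1],"roll":0,"fingers":0}
  ]
}}

```text
time_s: 29.8
tcp_pos: [0.5258, 0.0192, 0.1146]
ee_rot: [[-0.995, -0.096, 0.0], [-0.096, 0.995, 0.0], [-0.0, 0.0, -1.0]]
wrist_force: [-0.2, 0.3, 0.2]
gripper_width: 0.006
```

Run:
```python
from h import *
plan((*loc(-.0655,-.03),.109))
```

```text
t 29.8 tcp [0.5258 0.0192 0.1146] loc [-0.0654 -0.0307] roll -0.0 w 0.006 F [-0.2  0.3  0.2]
[0.526 0.02  0.109] -> [0.01 0.07 0.56]
```

Now press slowly in small steps.

>>> {"api": "arm_command", "payload": {
  "rows": [
    {"travel":[0,0,0.3],"roll":0,"fingers":0},
    {"travel":[0,0,0.5],"roll":0,"fingers":0},
    {"travel":[0,0,0.6],"roll":0,"fingers":0},
    {"travel":[0,0,0.7],"roll":0,"fingers":0}
  ]
}}

```text
time_s: 30.2
tcp_pos: [0.5255, 0.0191, 0.1082]
ee_rot: [[-0.995, -0.096, -0.0], [-0.096, 0.995, -0.0], [0.0, -0.0, -1.0]]
wrist_force: [-2.5, 0.7, 8.3]
gripper_width: 0.005
```

>>> {"api": "arm_command", "payload": {
  "rows": [
    {"travel":[0,0,0.15],"roll":0,"fingers":0},
    {"travel":[0,0,0.15],"roll":0,"fingers":0}
  ]
}}

```text
time_s: 30.4
tcp_pos: [0.5254, 0.0191, 0.1073]
ee_rot: [[-0.995, -0.097, -0.0], [-0.097, 0.995, -0.001], [0.0, -0.001, -1.0]]
wrist_force: [-3.9, 0.7, 10.9]
gripper_width: 0.008
```

>>> {"api": "arm_command", "payload": {
  "rows": [
    {"travel":[0,0,0.15],"roll":0,"fingers":0},
    {"travel":[0,0,0.15],"roll":0,"fingers":0}
  ]
}}

```text
time_s: 30.6
tcp_pos: [0.5254, 0.0191, 0.1064]
ee_rot: [[-0.995, -0.097, 0.0], [-0.097, 0.995, -0.001], [0.0, -0.001, -1.0]]
wrist_force: [-4.8, 0.9, 14.3]
gripper_width: 0.008
```

>>> {"api": "arm_command", "payload": {
  "rows": [
    {"travel":[0,0,-1],"roll":0,"fingers":0},
    {"travel":[0,0,-2],"roll":0,"fingers":0},
    {"travel":[0,0,-6],"roll":0,"fingers":0},
    {"travel":[2,-5,-10],"roll":0,"fingers":0},
    {"travel":[4,-10,-12],"roll":0,"fingers":0},
    {"travel":[4,-15,-12],"roll":0,"fingers":0},
    {"travel":[4,-20,-12],"roll":0,"fingers":0},
    {"travel":[4,-20,-12],"roll":0,"fingers":0}
  ]
}}

```text
time_s: 31.4
tcp_pos: [0.5045, -0.1868, 0.2251]
ee_rot: [[-0.996, -0.093, 0.001], [-0.093, 0.996, -0.0], [-0.001, -0.0, -1.0]]
wrist_force: [-0.3, 1.3, -0.1]
gripper_width: 0.004
```

Run:
```python
from h import *
im,d=save('top','t5.png');W=cloud('top',d)
m=sel(W,[.45,-.12,.085],[.72,.178,.13]);L=np.c_[(W[m][:,:2]-C)@R2,W[m][:,2]]
for a in(-.08,-.06,0,.06): q=L[abs(L[:,0]-a)<.01];print(a,len(q),np.median(q[:,2]).round(4) if len(q) else 0)
im2,_=capture('side')
cv2.imwrite('pics/c5.png',np.hstack([cv2.resize(im[160:290,200:340,::-1],(400,371)),cv2.resize(im2[140:270,210:350,::-1],(400,371))]))
hsv=cv2.cvtColor(im,cv2.COLOR_RGB2HSV)
red=((hsv[...,0]<8)|(hsv[...,0]>172))&(hsv[...,1]>140)
m=red&sel(W,[.46,.12,.1],[.68,.25,.17]);print('ball',m.sum(),toloc(np.median(W[m],0)) if m.any() else 0)
plan((*loc(.09,.139),.20),(*loc(.09,.139),.126))
```

```text
-0.08 335 0.0994
-0.06 340 0.0996
0 304 0.0994
0.06 436 0.0991
ball 45 [0.03948934 0.14487295]
t 31.5 tcp [ 0.5045 -0.1862  0.2243] loc [-0.1064 -0.233 ] roll -0.2 w 0.007 F [-0.4  0.7 -0.4]
[0.664 0.203 0.2  ] -> [-19.48  37.29   2.42]
[0.664 0.203 0.126] -> [-19.48  37.29   9.82]
```

View pics/c5.png

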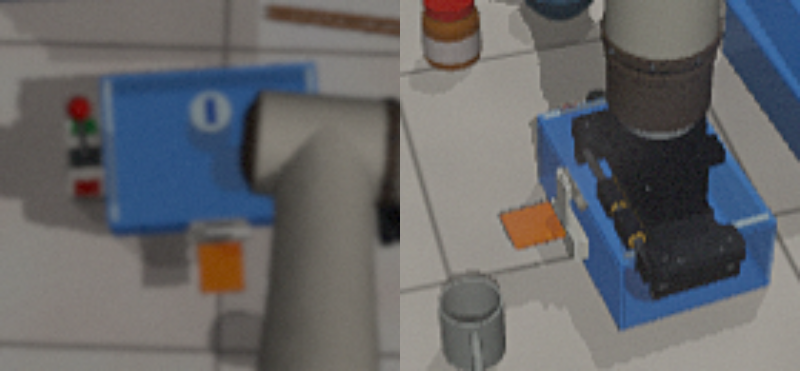

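The lid lies flat at 0.099 m along its whole depth, and its lip is under the white hook. The vent ball leans to the rear in the top crop at (78,108). Next I flip the vent back.

>>> {"api": "arm_command", "payload": {
  "rows": [
    {"travel":[-19.9,37.3,1],"roll":0,"fingers":0},
    {"travel":[-19.9,37.3,1],"roll":0,"fingers":0},
    {"travel":[-19.9,37.3,1],"roll":0,"fingers":0},
    {"travel":[-19.9,37.3,1],"roll":0,"fingers":0},
    {"travel":[-19.9,37.3,1],"roll":0,"fingers":0},
    {"travel":[-19.9,37.3,1],"roll":0,"fingers":0},
    {"travel":[-19.9,37.3,1],"roll":0,"fingers":0},
    {"travel":[-19.9,37.3,1],"roll":0,"fingers":0},
    {"travel":[-19.9,37.3,1],"roll":0,"fingers":0},
    {"travel":[-19.9,37.3,1],"roll":0,"fingers":0}
  ]
}}

```text
time_s: 32.5
tcp_pos: [0.6668, 0.2112, 0.2125]
ee_rot: [[-0.995, -0.101, -0.002], [-0.101, 0.995, -0.0], [0.002, -0.0, -1.0]]
wrist_force: [-0.4, 0.3, 0.2]
gripper_width: 0.003
```

>>> {"api": "arm_command", "payload": {
  "rows": [
    {"travel":[0,0,0],"roll":0,"fingers":0},
    {"travel":[0,0,0],"roll":0,"fingers":0}
  ]
}}

```text
time_s: 32.7
tcp_pos: [0.6664, 0.2063, 0.2145]
ee_rot: [[-0.995, -0.096, -0.001], [-0.096, 0.995, -0.0], [0.001, -0.0, -1.0]]
wrist_force: [0.4, -0.9, -0.5]
gripper_width: 0.004
```

Run:
```python
from h import *
plan((*loc(.09,.140),.127),(*loc(-.004,.140),.127))
```

```text
t 32.7 tcp [0.6664 0.2063 0.2145] loc [0.0925 0.1421] roll 0.0 w 0.004 F [ 0.4 -0.9 -0.5]
[0.664 0.204 0.127] -> [ 0.24 -0.21  8.75]
[0.571 0.195 0.127] -> [ 9.64 -0.21  8.76]
```

>>> {"api": "arm_command", "payload": {
  "rows": [
    {"travel":[0,0,4],"roll":0,"fingers":0},
    {"travel":[0,0,8],"roll":0,"fingers":0},
    {"travel":[0,0,8.7],"roll":0,"fingers":0},
    {"travel":[2,0,8.7],"roll":0,"fingers":0},
    {"travel":[3.5,0,8.7],"roll":0,"fingers":0},
    {"travel":[5,0,8.7],"roll":0,"fingers":0},
    {"travel":[6.5,0,8.7],"roll":0,"fingers":0},
    {"travel":[8,0,8.7],"roll":0,"fingers":0},
    {"travel":[9.6,0,8.7],"roll":0,"fingers":0},
    {"travel":[9.6,0,8.7],"roll":0,"fingers":0}
  ]
}}

```text
time_s: 33.7
tcp_pos: [0.5708, 0.1968, 0.1298]
ee_rot: [[-0.995, -0.096, 0.002], [-0.096, 0.995, 0.001], [-0.002, 0.001, -1.0]]
wrist_force: [0.4, 0.3, 0.2]
gripper_width: 0.009
```

>>> {"api": "arm_command", "payload": {
  "rows": [
    {"travel":[-4,0,0],"roll":0,"fingers":0},
    {"travel":[-8,0,0],"roll":0,"fingers":0},
    {"travel":[-8,0,-5],"roll":0,"fingers":0},
    {"travel":[-8,0,-10],"roll":0,"fingers":0},
    {"travel":[-4,-5,-13],"roll":0,"fingers":0},
    {"travel":[0,-10,-13],"roll":0,"fingers":0},
    {"travel":[3,-15,-13],"roll":0,"fingers":0},
    {"travel":[6,-20,-13],"roll":0,"fingers":0},
    {"travel":[9,-25,-13],"roll":0,"fingers":0},
    {"travel":[12,-30,-13],"roll":0,"fingers":0}
  ]
}}

```text
time_s: 34.7
tcp_pos: [0.5092, -0.0553, 0.2592]
ee_rot: [[-0.995, -0.096, 0.003], [-0.096, 0.995, -0.0], [-0.003, -0.001, -1.0]]
wrist_force: [0.9, -0.1, 0.1]
gripper_width: 0.01
```

>>> {"api": "arm_command", "payload": {
  "rows": [
    {"travel":[0,-5,0],"roll":0,"fingers":0},
    {"travel":[0,-10,0],"roll":0,"fingers":0},
    {"travel":[0,-15,0],"roll":0,"fingers":0},
    {"travel":[0,-20,0],"roll":0,"fingers":0},
    {"travel":[0,-20,0],"roll":0,"fingers":0}
  ]
}}

```text
time_s: 35.2
tcp_pos: [0.529, -0.2582, 0.258]
ee_rot: [[-0.996, -0.089, 0.001], [-0.089, 0.996, -0.002], [-0.001, -0.002, -1.0]]
wrist_force: [-1.1, 0.9, 0.4]
gripper_width: 0.005
```

Run:
```python
from h import *
for c in('top','side'):
    im,d=save(c,c+'6.png');W=cloud(c,d)
    m=sel(W,[.45,-.12,.085],[.72,.178,.13]);L=np.c_[(W[m][:,:2]-C)@R2,W[m][:,2]]
    for a in(-.08,-.06,0,.06): q=L[abs(L[:,0]-a)<.01];print(a,len(q),np.median(q[:,2]).round(4) if len(q) else 0)
    hsv=cv2.cvtColor(im,cv2.COLOR_RGB2HSV)
    red=((hsv[...,0]<8)|(hsv[...,0]>172))&(hsv[...,1]>140)
    m=red&sel(W,[.46,.12,.1],[.68,.25,.17]);print('ball',m.sum(),toloc(np.median(W[m],0)) if m.any() else 0)
for n in('dish','chopsticks','spoon','chili_jar','bottle'): print(n,[np.round(r['position'],3).tolist() for r in search_frame('side',n)][:1])
plan()
```

```text
-0.08 443 0.0999
-0.06 488 0.1001
0 478 0.0996
0.06 465 0.0995
ball 52 [-0.04508077  0.14183014]
-0.08 396 0.0982
-0.06 399 0.0987
0 103 0.0981
0.06 23 0.0973
ball 52 [-0.04523837  0.13517099]
dish [[0.506, -0.224, 0.008]]
chopsticks [[0.531, 0.195, 0.128]]
spoon [[0.705, -0.361, 0.019]]
chili_jar [[0.441, 0.399, 0.064]]
bottle [[0.358, 0.487, 0.085]]
t 35.55 tcp [ 0.5291 -0.2511  0.2579] loc [-0.0881 -0.3001] roll 0.1 w 0.004 F [ 0.  -0.8  0.3]
```

View pics/side6.png

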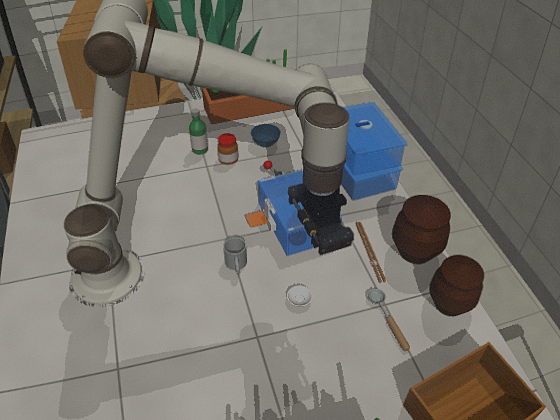

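The side view shows the lid shut, the vent ball back at the front at (268,165), the robot clear and the other items in place.

```bash
python3 -c "
from station import *
print(finish_job())"
```

```text
the job is handed in; nothing more can be done
None
```

The job is done and handed in after about 35 s of robot time. I flipped the vent open, pressed the latch so the lid popped up, and stood all four weights upright on the container floor in two rows of two. I then pushed the lid shut under the hook and flipped the vent back to closed.

**Last checks:**
- **Lid:** it lies flat at about 0.099 m, the same height as at the start. It had stayed down for 5 s against its spring, with no contact from the robot.
- **Vent:** the ball is back at its original front (closed) position.
- **Weights:** an image taken before shutting the lid showed all four upright and apart.
- **Other items:** the dish, spoon, jar and bottle measured unmoved, and the cup, chopsticks and bowl look unmoved in the picture.
- **Robot:** it was well clear of everything when I handed in.

**Anomalies:**
- **Latch press:** pressing the latch reached about 31 N in total (27 N vertically), more than the 3 N needed, because the pad hit its stop. That is under the 40 N limit.
- **Chopsticks search:** the final search for the chopsticks returned the vent ball instead, so I checked them by eye only.

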